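Close up the sander's capacitor box

TASK

The capacitor box on the disc sander's base is open: fold its short fibre liner flap down flat over the capacitor, then the long flap down flat on top of it. Then take the loose black cover, set it over the box and press it down until both end clips snap over its lips and it sits fully home, and keep pressing it firmly down: finish with the hand still pressing on the cover, do not let go. Leave the other things on the bench where they are.

Things in the scene. Friction and masses are not known exactly. Their poses are not given: they have to be found in the camera images.
- box_rim (a point): centre of the mouth of the capacitor box, at rim height, 75 mm above the bench. Axes: x across the box, y along it towards the motor, z up. An open-topped grey steel box, 50 mm wide (x), 112 mm long (y), walls 3 mm with a rounded rim, fixed on the sander's base, at the end away from the disc. The machine is fixed but stands differently each time
- sander: the disc sander; origin on the bench under the middle of the capacitor box, same axes as box_rim. Base casting 20 mm thick; it ends at y = -95 mm, x = +-75 mm. The motor's bearing pedestal begins at y = +170 mm and is about 200 mm high; a conduit runs along y beside the box at x = +60 mm, top 41 mm above the bench
- short_flap_hinge (a point): middle of the hinge line of the short liner flap, just inside the box's end at box_rim y = -51 mm, 8.5 mm below the rim. The flap is a stiff brown fibre sheet 40 mm wide, 50 mm long, 2 mm thick, standing up from this end. The point's axes turn with the flap: y points from the hinge to its free edge
- short_flap (a joint): opening of the short flap in rad: 0 = folded flat in the mouth of the box, 1.57 = upright, 1.75 = leaning a little outwards (the most). The hinge has about 0.02 N m of friction, so the flap stays where it is left and does not spring back. To fold it, push its outer face inwards and down
- long_flap_hinge (a point): middle of the hinge line of the long liner flap, just inside the box's motor end at box_rim y = +51 mm, 3.5 mm below the rim. Like the short flap but 78 mm long; folded down it lies 3 mm above the short one and overlaps it, so it must come second. The point's y axis points from the free edge to the hinge
- long_flap (a joint): opening of the long flap in rad, as for the short flap: 0 = flat, 1.57 = upright
- cover_center (a point): centre of the loose cover, half-way up: a black plastic lid, open below, lying skirt down on the bench; 60 mm wide (x), 122 mm long (y; 135 mm over the lips), 26 mm high, top and walls 3 mm, 0.11 kg; a lip stands out at the foot of each short end. Grip it across its width. Either way round fits, over the outside of the box with 2 mm spare each side. Home = its centre 10 mm below the rim
- clip_a (a joint): outward bend in rad of the sprung steel clip outside the box's -y end: 0 at rest, about 0.11 as the lip passes, 0 again once snapped. Clips are 24 mm wide, stand 63 to 72 mm from the centre along y, top 5 mm below the rim. Lips meet them 11 mm above home; the push climbs to about 15 N near 4 mm above home, then drops suddenly, twice if the clips snap one after the other
- clip_b (a joint): the same for the clip at the +y end (motor side)
- sanding_block: cork sanding block, 62 x 110 x 25 mm, lying on the bench; to be left alone. Origin under its centre
- screw_tin: small open steel tin, 70 mm across and 50 mm high; to be left alone. Origin under its centre
- round_blank: round wooden disc, 110 mm across and 12 mm thick, flat on the bench; to be left alone. Origin under its centre
- blank_stack: stack of wooden boards, 110 x 170 x 48 mm; to be left alone. Origin under its centre
- screwdriver: screwdriver lying on the bench; to be left alone
- glue_bottle: yellow glue bottle, 56 mm across and 150 mm high; to be left alone. Origin under its centre
- try_square: try square with a wooden stock 100 mm long and a 140 mm steel blade, lying flat; to be left alone. Origin under the middle of the stock
Things that resemble listed ones, but are neither listed nor needed, are in the scene too. Of the things shaped like the part that bears cover_center, the black one is meant.

How it is judged:
By the outcome, as a careful person would: the job done as asked, in the order asked, and still so for the second after the job is handed in, while the arm keeps its last pose, push and grip.
It also fails if it takes over 67 s, if anything falls off the work surface, if the arm or the gripper's body presses on something with over 40 N, if the wrist force passes 120 N, or if a joint passes its speed limit or range.

ROBOT

A 6-joint arm with a two-finger parallel gripper is mounted at the origin on the work surface. World frame = base frame: x ahead of the robot, y to its left, z up, the work surface at z = 0. Lengths are in m, angles in rad, forces in N, time in s.
With the tool pointing down it reaches from about 0.35 to 0.8 m from the base axis. Payload 7.3 kg.
Tool frame: the origin (TCP) lies midway between the tips of the shut fingers; the grasp point (between the pads) lies 19 mm behind it; z points along the fingers, y is the line along which they close (so a half turn about z gives the same grasp; the last joint's range is limited). The gripper opens to 85 mm and grips with 20 to 120 N. Pads are 22 mm wide; open, the fingers measure 114 mm over their backs; the gripper's body (76 mm by 85 mm) begins 54 mm behind the grasp point. The pads swing forward as they close: fully open they stand 13 mm farther back than shut.
Start: joints at [-1.456, 0.342, 1.524, -0, 1.275, -0.146], TCP at [0.135, -0.507, 0.231] pointing down, gripper open.
Joint ranges: [-2.53, 2.53], [-0.77, 2.02], [0.04, 2.7], [-1, 4.14], [0.28, 2.66], [-3.11, 3.11]. Speed limits (rad/s): [2.57, 2.57, 3.14, 3.14, 3.14, 3.14].

INTERFACE

Orientations are given as a 3x3 rotation matrix whose columns are the frame's x, y, z axes.
In Python, from bench import r gives the robot as it stands. The module is installed in compiled form; this text tells all that it offers.
- The arm moves only by the tool apply_moves, never from a script. Its argument "targets" is a list of rows, each a list of 4 numbers: the shift along the world's x, y, z in mm, then the turn about the world's z in degrees. A call has 1 to 8 rows; each row shifts and turns the commanded pose from where the row before left it; what a row does not reach is not made up. A row lasts 1/8 s, in which the tool goes at most 62.5 mm and 10.7 degrees, less where a joint would pass 70% of its speed; a pose out of reach is approached as far as the arm can. A call with a gripper value outside its range is refused whole. "gripper" is the opening, from -1 (shut) to 1 (fully open), set as the call begins (left out, the last holds). The fingers move at their own pace and stop on an object; "newtons" is the grip in N (left out, the last holds). Time passes only in rows, so rows that do not move let the fingers close. It gives the time, the measured TCP pose, the force, the opening and the grip force at its end, in the units of the state.
- r.sense(): the state, without advancing time (a new reading comes with each control period).
- r.camera(name): name is "scene" or "top"; returns a dict with "frame" (384x512x3 uint8, blue, green, red), "z_map" (384x512 float32, m along the optical axis (not along the pixel's ray), 0 where there is no reading), "K" (3x3 intrinsics, pixels), "rvec" (rotation vector, rad) and "tvec" (3), from world to camera coordinates, as OpenCV has them. Camera axes: x right, y down, z forward; pixel columns grow to the right and rows downward; lengths in m; the calibration is good to about 2 mm. A picture is of the moment at which its call begins.
- r.finish_job(): hands the job in; it is judged then, once.
The state is a dict: "clock": time; "joint_positions": joint angles; "qd": joint speeds; "joint_efforts": joint torques, N m; "position": TCP position; "eef_rot": TCP orientation; "ft_force": force on the tool from outside, world axes, zero at the start; "moment": the same for the moment, N m; "width": finger opening in m; "gripper_force": force on a finger pad.
Only numpy, scipy, OpenCV 4.12 (cv2) and the standard library are available. Lean on these libraries where they do the work, as an engineer would, in place of code of your own. Each camera call takes 0.05 s, during which the arm holds its last target. There are 200 camera calls.

## Working session

There is one attempt and no reset: what is moved stays moved. The work goes in short steps, Python scripts to look and compute and a tool call to move; the robot and the scene stay as the last step left them, time stands still between calls to the robot, and variables do not carry over. Pictures are saved under pics/ and viewed, at most 10 in all, crops included, and the job is handed in when it is done.

Besides the shell and the picture viewer there is one more tool, called after "Call:" by a JSON object that holds its "fn" and its "kwargs", one argument or row to a line. apply_moves: Moves the arm, as the interface text tells. Its arguments: {"type":"object","properties":{"targets":{"type":"array","items":{"type":"array","items":{"type":"number"}}},"gripper":{"type":"number"},"newtons":{"type":"number"}},"required":["targets"]}

```bash
mkdir -p pics; cat > h.py <<'E'
import numpy as np, cv2
from bench import r
def cam(n):
    c=r.camera(n); c['R']=cv2.Rodrigues(np.array(c['rvec'],float))[0]; c['t']=np.array(c['tvec'],float).ravel(); return c
def pts(c):
    z=c['z_map']; K=c['K']; v,u=np.mgrid[:z.shape[0],:z.shape[1]]
    p=np.stack([(u-K[0,2])/K[0,0]*z,(v-K[1,2])/K[1,1]*z,z],-1)
    w=(p-c['t'])@c['R']; w[z==0]=np.nan; return w
E
python3 - <<'E'
from h import *
a=cam('scene');b=cam('top')
np.savez('s0.npz',**{k+n:c[k] for n,c in (('s',a),('t',b)) for k in ('frame','z_map','K','R','t')})
cv2.imwrite('pics/scene0.png',a['frame']);cv2.imwrite('pics/top0.png',b['frame'])
for c in (a,b): print(c['K'],-c['R'].T@c['t'],c['R'][2])
print(r.sense())
E
```

```text
[[446.48224044   0.         248.34398482]
 [  0.         446.48224044 194.6609916 ]
 [  0.           0.           1.        ]] [ 0.9796394  -0.67353498  0.85306393] [-0.41362467  0.48200826 -0.77238764]
[[447.03189838   0.         263.11231644]
 [  0.         447.03189838 194.87521507]
 [  0.           0.           1.        ]] [ 0.37298474 -0.19450202  1.34088074] [ 0.15553656  0.00342576 -0.9878242 ]
{'clock': 0.1, 'joint_positions': array([-1.45600239e+00,  3.42678761e-01,  1.52490073e+00, -8.76909131e-06,
        1.27539219e+00, -1.45988242e-01]), 'qd': array([-0.00022664,  0.00014765, -0.00349501, -0.00223184,  0.00144946,
        0.00073937]), 'joint_efforts': array([ 1.53036013e-03, -4.34449232e+01, -2.46490359e+01, -1.93193387e-04,
        4.64805780e-03,  1.35084912e-05]), 'position': array([ 0.13534901, -0.50689563,  0.23068935]), 'eef_rot': array([[ 9.66187957e-01,  2.57838719e-01, -1.66291453e-04],
       [ 2.57838700e-01, -9.66187006e-01,  1.36899794e-03],
       [ 1.92312033e-04, -1.36558569e-03, -9.99999049e-01]]), 'ft_force': array([-0.09299499,  0.22102851,  0.09347398]), 'moment': array([-0.03557005, -0.01457298, -0.01142497]), 'gripper_force': 0.0, 'width': 0.08541854132470558}
```

View pics/scene0.png

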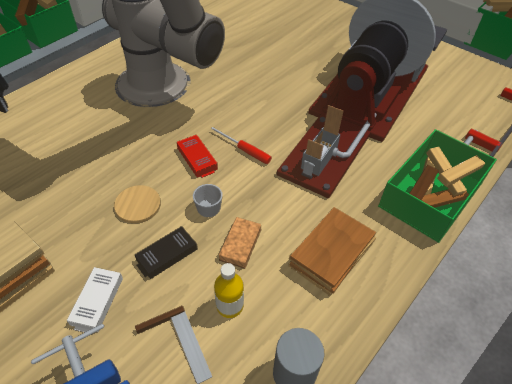

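View pics/top0.png

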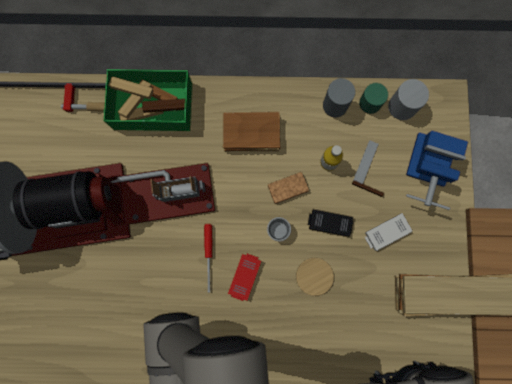

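Scene: the lookalike covers are black at scene (165,252) / top (331,222), red at (197,155) / (245,277) and white at (95,298) / (388,232). The black one is meant. The box is at scene (320,150) / top (178,188). Next I'll measure both and check them in one close crop.

```bash
python3 - <<'E'
from h import *
d=np.load('s0.npz')
C={n:{k:d[k+n] for k in ('frame','z_map','K','R','t')} for n in 'st'}
for n,(u0,u1,v0,v1) in (('s',(130,202,222,282)),('t',(302,360,204,242))):
    c=C[n];w=pts(c);g=c['frame'].max(2)
    m=np.zeros(g.shape,bool);m[v0:v1,u0:u1]=True
    m&=(w[...,2]>.020)&(w[...,2]<.035)
    P=w[m];print(n,len(P),'z',np.median(P[:,2]))
    rc=cv2.minAreaRect((P[:,:2]*1000).astype(np.float32));print(rc); print(cv2.boxPoints(rc))
# box region heights
for n,(u0,u1,v0,v1) in (('s',(280,360,95,185)),('t',(140,220,165,210))):
    c=C[n];w=pts(c);f=c['frame'].astype(int)
    m=np.zeros(f.shape[:2],bool);m[v0:v1,u0:u1]=True
    grey=(f.max(2)-f.min(2)<25)
    k=m&(w[...,2]>.066)&(w[...,2]<.082)&grey
    P=w[k];print(n,'rim',len(P),np.median(P[:,2]));rc=cv2.minAreaRect((P[:,:2]*1000).astype(np.float32));print(rc)
    br=m&(w[...,2]>.085)&(f[...,2]-f[...,0]>25)
    P=w[br];print('flap pts',len(P))
    if len(P)>10:
        l,_,ce=cv2.kmeans((P*1000).astype(np.float32),2,None,(3,50,.1),5,2);print(ce)
        for i in (0,1):
            Q=P[l.ravel()==i];print(Q.min(0),Q.max(0))
# base casting: dark red
c=C['t'];w=pts(c);f=c['frame'].astype(int)
m=(f[...,2]>f[...,1]*1.6)&(abs(w[...,2]-.02)<.006);m[:,:128]=0;m[:,222:]=0
P=w[m];print('base',len(P),cv2.minAreaRect((P[:,:2]*1000).astype(np.float32)))
a=cv2.resize(C['s']['frame'][85:195,270:370],None,fx=4,fy=4,interpolation=2)
b=cv2.resize(C['t']['frame'][150:225,120:220],None,fx=4,fy=4,interpolation=2)
e=cv2.resize(C['s']['frame'][220:285,125:205],None,fx=3.5,fy=3.5,interpolation=2)
o=np.zeros((600,800,3),np.uint8);o[:440,:400]=a;o[:300,400:]=b;o[310:310+e.shape[0],410:410+e.shape[1]]=e
cv2.imwrite('pics/crop0.png',o)
E
```

```text
s 1368 z 0.025253673099165538
((501.1648254394531, -390.7754821777344), (122.3729248046875, 63.58591842651367), 80.21601104736328)
[[ 459.4366  -445.6693 ]
 [ 522.0977  -456.47473]
 [ 542.89307 -335.88165]
 [ 480.23193 -325.07623]]
t 838 z 0.026303357051237673
((502.86297607421875, -392.50115966796875), (121.84386444091797, 60.413700103759766), 79.8714828491211)
[[ 462.41336 -447.1616 ]
 [ 521.88556 -457.78574]
 [ 543.3126  -337.84073]
 [ 483.8404  -327.21658]]
s rim 191 0.07177985345089703
((591.4664306640625, 51.86378479003906), (51.272953033447266, 129.72555541992188), 9.288006782531738)
flap pts 635
[[586.39435  78.41389 112.82813]
 [558.036   232.70312  95.86353]]Traceback (most recent call last):
  File "<stdin>", line 22, in <module>
AttributeError: 'float' object has no attribute 'ravel'
```

```bash
python3 - <<'E'
from h import *
d=np.load('s0.npz')
C={n:{k:d[k+n] for k in ('frame','z_map','K','R','t')} for n in 'st'}
for n,(u0,u1,v0,v1) in (('s',(280,360,95,185)),('t',(140,220,165,210))):
    c=C[n];w=pts(c);f=c['frame'].astype(int)
    m=np.zeros(f.shape[:2],bool);m[v0:v1,u0:u1]=True
    grey=(f.max(2)-f.min(2)<30)
    for lo,hi in ((.063,.072),(.0725,.079)):
        k=m&(w[...,2]>lo)&(w[...,2]<hi)&grey
        P=w[k];print(n,lo,len(P),cv2.minAreaRect((P[:,:2]*1000).astype(np.float32)))
    br=m&(w[...,2]>.083)&(f[...,2]-f[...,0]>25)
    nl,L=cv2.connectedComponents(br.astype(np.uint8))
    for i in range(1,nl):
        Q=w[L==i]
        if len(Q)>15:
            pc=np.cov(Q.T);nn=np.linalg.eigh(pc)[1][:,0]
            print(' flap',len(Q),Q.mean(0).round(4),Q.min(0).round(3),Q.max(0).round(3),'n',nn.round(3))
c=C['t'];w=pts(c);f=c['frame'].astype(int)
m=(f[...,2]>f[...,1]*1.6)&(abs(w[...,2]-.02)<.006);m[:,:135]=0;m[:,222:]=0
P=w[m];print('base',len(P),cv2.minAreaRect((P[:,:2]*1000).astype(np.float32)),cv2.boxPoints(cv2.minAreaRect((P[:,:2]*1000).astype(np.float32))))
a=cv2.resize(C['s']['frame'][85:195,270:370],None,fx=4,fy=4,interpolation=2)
b=cv2.resize(C['t']['frame'][150:225,120:220],None,fx=4,fy=4,interpolation=2)
e=cv2.resize(C['s']['frame'][220:285,125:205],None,fx=3.5,fy=3.5,interpolation=2)
o=np.zeros((600,800,3),np.uint8);o[:440,:400]=a;o[:300,400:]=b;o[310:310+e.shape[0],410:410+e.shape[1]]=e
cv2.imwrite('pics/crop0.png',o)
E
```

```text
s 0.063 151 ((573.377685546875, 117.81053161621094), (60.29973602294922, 266.56451416015625), 16.18529510498047)
s 0.0725 83 ((590.3280029296875, 59.75511169433594), (50.077484130859375, 114.25102233886719), 9.848288536071777)
 flap 156 [0.5566 0.2326 0.0946] [0.505 0.221 0.083] [0.585 0.24  0.116] n [ 0.173 -0.981 -0.089]
 flap 340 [0.581  0.1118 0.1177] [0.561 0.105 0.083] [0.6   0.119 0.15 ] n [-0.157  0.987 -0.04 ]
 flap 177 [0.5971 0.0119 0.1001] [0.577 0.006 0.083] [0.617 0.018 0.118] n [ 0.169 -0.983  0.071]
t 0.063 95 ((589.887939453125, 58.14921569824219), (50.23154830932617, 143.5811767578125), 8.380209922790527)
t 0.0725 102 ((589.4882202148438, 65.49262237548828), (50.375118255615234, 126.5074462890625), 9.895216941833496)
 flap 21 [0.5877 0.1121 0.1418] [0.566 0.107 0.109] [0.601 0.115 0.153] n [-0.147  0.988 -0.042]
base 2537 ((525.931884765625, 72.89849090576172), (279.9624328613281, 235.57395935058594), 4.730712890625) [[376.71332  178.73958 ]
 [396.14178  -56.031853]
 [675.15045  -32.942596]
 [655.722    201.82883 ]]
```

View pics/crop0.png

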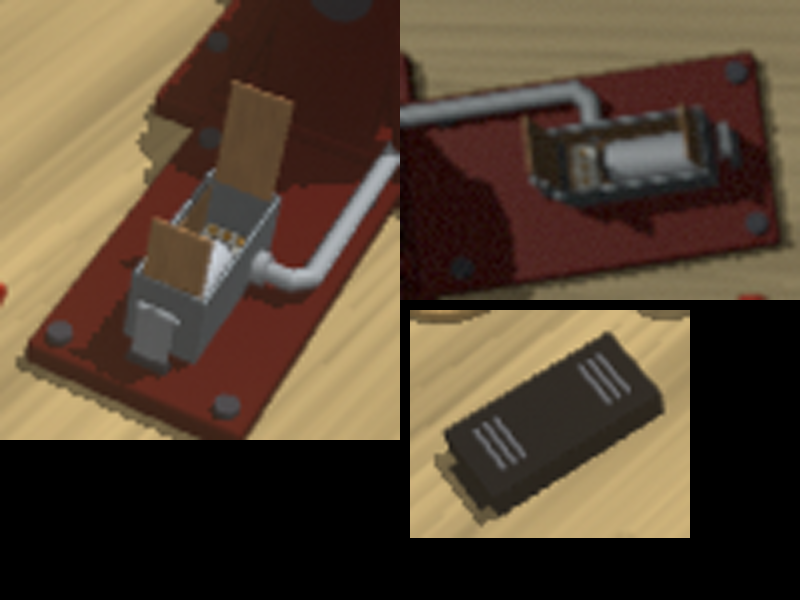

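The crop shows the box at the base's end, with the short flap at the clip end near crop (175,255), the long flap at (260,140) and the conduit on the +x side. The black cover, with light vent marks at (500,440) and (600,370), is the right one. Box rim centre is about (590, 59.5) with yaw 9.7°. Cover centre is about (502, -391.5) with its long axis at 80°. I'll fold the short flap first, with the fingers shut.

Call:
{"fn": "apply_moves", "kwargs": {
  "targets": [
    [29,30,0,5.3],
    [29,30,0,5.3],
    [29,30,0,5.3],
    [29,30,0,5.3],
    [29,30,0,5.3],
    [29,30,0,5.3],
    [29,30,0,5.3],
    [29,30,0,5.3]
  ],
  "gripper": -1,
  "newtons": 30
}}

```text
clock: 1.1
position: [0.3681, -0.2661, 0.2311]
eef_rot: [[0.537, 0.843, -0.0], [0.843, -0.537, 0.0], [0.0, -0.0, -1.0]]
ft_force: [0.1, -1.2, -0.3]
width: -0.0001
gripper_force: 0.0
```

Call:
{"fn": "apply_moves", "kwargs": {
  "targets": [
    [29,30,0,5.3],
    [29,30,0,5.3],
    [29,30,0,5.3],
    [29,30,0,5.3],
    [29,30,0,5.3],
    [29,30,0,5.3],
    [29,30,0,5.3],
    [29,30,0,5.3]
  ]
}}

```text
clock: 2.1
position: [0.6, -0.0261, 0.2308]
eef_rot: [[-0.172, 0.985, -0.001], [0.985, 0.172, 0.0], [0.0, -0.001, -1.0]]
ft_force: [0.9, -0.8, -0.9]
width: 0.0
gripper_force: 0.0
```

Call:
{"fn": "apply_moves", "kwargs": {
  "targets": [
    [4,1,-50,0],
    [0,0,-50,0],
    [0,0,-33,0],
    [-2,12,0,0],
    [-2,12,0,0],
    [-1,8,0,0],
    [-1,8,-3,0],
    [-1,5,-3,0]
  ]
}}

```text
clock: 3.1
position: [0.5967, 0.0194, 0.0929]
eef_rot: [[-0.17, 0.985, 0.002], [0.986, 0.17, -0.0], [-0.0, 0.002, -1.0]]
ft_force: [1.1, -0.8, 0.3]
width: -0.0001
gripper_force: 0.3
```

Call:
{"fn": "apply_moves", "kwargs": {
  "targets": [
    [-1,4,-4,0],
    [-0.5,3,-4,0],
    [-0.5,3,-5,0],
    [0,2,-5,0],
    [0,1,-3,0],
    [0,0,-2,0],
    [0,0,-1,0],
    [0,0,0,0]
  ]
}}

```text
clock: 4.1
position: [0.5944, 0.0317, 0.0683]
eef_rot: [[-0.169, 0.986, 0.0], [0.986, 0.169, -0.0], [-0.0, 0.0, -1.0]]
ft_force: [0.4, -0.3, -0.9]
width: -0.0001
gripper_force: 0.0
```

Call:
{"fn": "apply_moves", "kwargs": {
  "targets": [
    [0,0,-1,0],
    [0,0,-0.5,0],
    [0,0,-0.5,0],
    [0,0,0,0]
  ]
}}

```text
clock: 4.6
position: [0.5946, 0.0317, 0.0675]
eef_rot: [[-0.169, 0.986, 0.001], [0.986, 0.169, -0.0], [-0.0, 0.001, -1.0]]
ft_force: [-2.2, -0.2, 7.8]
width: -0.0002
gripper_force: 4.0
```

The short flap is down: contact at z = 67.5 mm, as it should be. Next, the long flap.

Call:
{"fn": "apply_moves", "kwargs": {
  "targets": [
    [0,0,50,0],
    [0,0,50,0],
    [0,0,45,0],
    [-7,37,0,0],
    [-6,37,0,0],
    [-6,37,0,0],
    [0,0,-50,0],
    [0,0,-44,0]
  ]
}}

```text
clock: 5.6
position: [0.5752, 0.1434, 0.1163]
eef_rot: [[-0.171, 0.985, 0.001], [0.985, 0.171, 0.0], [-0.0, 0.001, -1.0]]
ft_force: [-1.1, 0.3, 0.3]
width: -0.0002
gripper_force: 0.0
```

Call:
{"fn": "apply_moves", "kwargs": {
  "targets": [
    [2,-10,0,0],
    [2,-11,0,0],
    [2,-13,-1,0],
    [2,-11,-5,0],
    [1.5,-10,-7.5,0],
    [1.2,-7.5,-10,0],
    [0.8,-5,-11.5,0],
    [0.2,-1.5,-9,0]
  ]
}}

```text
clock: 6.6
position: [0.5868, 0.0735, 0.0721]
eef_rot: [[-0.169, 0.986, -0.001], [0.986, 0.169, 0.0], [0.0, -0.001, -1.0]]
ft_force: [-1.6, 1.9, 14.5]
width: -0.0002
gripper_force: 8.5
```

Both flaps are down. I'll retreat, open the gripper, travel to the cover and look.

Call:
{"fn": "apply_moves", "kwargs": {
  "targets": [
    [0,0,55,0],
    [0,0,55,0],
    [0,0,50,0],
    [-8.5,-46.5,0,-2],
    [-8.5,-46.5,0,-2],
    [-8.5,-46.5,0,-2],
    [-8.5,-46.5,0,-2],
    [-8.5,-46.5,0,-2]
  ]
}}

```text
clock: 7.6
position: [0.5442, -0.1598, 0.2327]
eef_rot: [[0.005, 1.0, -0.0], [1.0, -0.005, 0.0], [0.0, -0.0, -1.0]]
ft_force: [0.0, 0.5, -0.8]
width: -0.0001
gripper_force: 0.0
```

Call:
{"fn": "apply_moves", "kwargs": {
  "targets": [
    [-8.5,-46.5,0,-2],
    [-8.5,-46.5,0,-2],
    [-8.5,-46.5,0,-2],
    [-8.5,-46.5,0,-2],
    [-8.5,-46.5,-20,-2],
    [0,0,-40,0],
    [0,0,-40,0],
    [0,0,0,0]
  ],
  "gripper": 1
}}

```text
clock: 8.6
position: [0.5005, -0.3895, 0.1295]
eef_rot: [[0.178, 0.984, -0.006], [0.984, -0.178, 0.006], [0.005, -0.007, -1.0]]
ft_force: [0.2, -0.8, -0.1]
width: 0.0852
gripper_force: 0.0
```

```bash
python3 - <<'E'
from h import *
s=r.sense();print(s['position'],np.degrees(np.arctan2(s['eef_rot'][1,1],s['eef_rot'][0,1])),s['width'])
a=cam('scene');b=cam('top')
o=np.zeros((600,800,3),np.uint8)
o[:440,:400]=cv2.resize(a['frame'][85:195,270:370],None,fx=4,fy=4,interpolation=2)
o[:300,400:]=cv2.resize(b['frame'][150:225,120:220],None,fx=4,fy=4,interpolation=2)
o[310:590,400:]=cv2.resize(a['frame'][170:310,70:270],None,fx=2,fy=2,interpolation=2)
cv2.imwrite('pics/c1.png',o)
# long-flap heights + rim measure from both
for n,c,(u0,u1,v0,v1) in (('s',a,(280,360,110,185)),('t',b,(140,220,165,210))):
    w=pts(c);f=c['frame'].astype(int);m=np.zeros(f.shape[:2],bool);m[v0:v1,u0:u1]=True
    br=m&(w[...,2]>.055)&(w[...,2]<.09)&(f[...,2]-f[...,0]>30)
    Q=w[br];print(n,'flap',len(Q),Q.mean(0),np.percentile(Q[:,2],[5,50,95]),cv2.minAreaRect((Q[:,:2]*1000).astype(np.float32)))
    g=m&(w[...,2]>.071)&(w[...,2]<.08);P=w[g];print('all rim',len(P),cv2.minAreaRect((P[:,:2]*1000).astype(np.float32)))
E
```

```text
[ 0.50053617 -0.38951254  0.12946119] -10.24565222355486 0.08524264437396455
s flap 518 [0.5888441  0.07102764 0.07008974] [0.06335382 0.07114857 0.0742675 ] ((581.9188842773438, 122.08101654052734), (48.38982009887695, 233.4744415283203), 7.132631778717041)
all rim 406 ((591.5007934570312, 52.52342987060547), (51.005794525146484, 128.55271911621094), 9.790675163269043)
t flap 495 [0.59042402 0.06016472 0.07177182] [0.06544975 0.07228771 0.07675041] ((590.5140991210938, 62.16810607910156), (44.35459518432617, 120.725341796875), 12.071859359741211)
all rim 431 ((590.4490356445312, 58.32933807373047), (51.142860412597656, 142.40359497070312), 10.222355842590332)
```

View pics/c1.png

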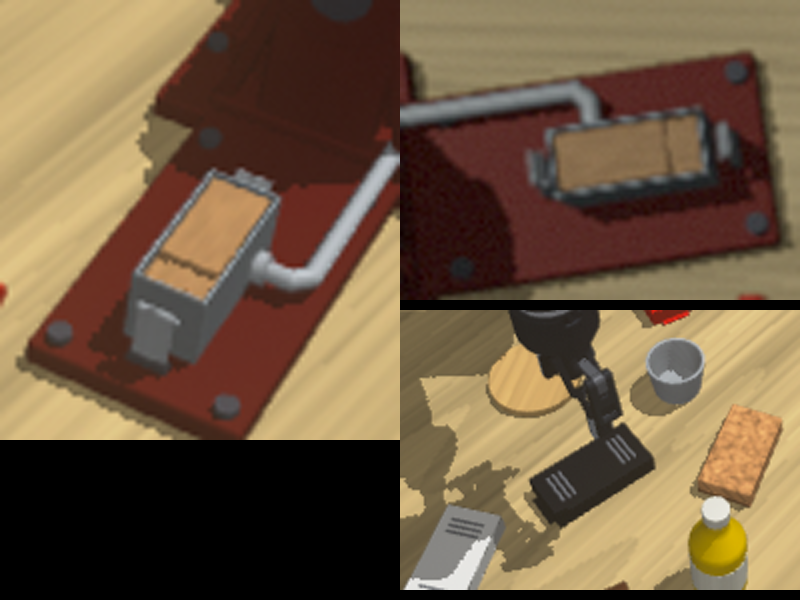

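Both flaps lie flat, with the long one over the short (seam at top crop (668,140)). The fingers straddle the black cover at crop (595,470). Descending to grasp.

Call:
{"fn": "apply_moves", "kwargs": {
  "targets": [
    [1.5,-2,-40,0],
    [0,0,-40,0],
    [0,0,-30,0],
    [0,0,-13,0],
    [0,0,-5,0],
    [0,0,-2,0],
    [0,0,0,0]
  ]
}}

```text
clock: 9.57
position: [0.5041, -0.3937, 0.0045]
eef_rot: [[0.178, 0.984, 0.001], [0.984, -0.178, -0.001], [-0.001, 0.002, -1.0]]
ft_force: [0.8, 0.9, -1.0]
width: 0.0856
gripper_force: 0.0
```

Call:
{"fn": "apply_moves", "kwargs": {
  "targets": [
    [0,0,0,0],
    [0,0,0,0],
    [0,0,0,0],
    [0,0,0,0],
    [0,0,0,0],
    [0,0,0,0]
  ],
  "gripper": -1,
  "newtons": 60
}}

```text
clock: 10.32
position: [0.504, -0.3937, 0.0043]
eef_rot: [[0.178, 0.984, 0.001], [0.984, -0.178, -0.001], [-0.001, 0.001, -1.0]]
ft_force: [-0.3, 0.6, 5.9]
width: 0.0589
gripper_force: 65.4
```

Call:
{"fn": "apply_moves", "kwargs": {
  "targets": [
    [0,0,10,0],
    [0,0,20,0],
    [0,0,40,0],
    [0,0,50,0],
    [0,0,60,0],
    [0,0,0,0],
    [0,0,0,0]
  ],
  "newtons": 100
}}

```text
clock: 11.2
position: [0.5031, -0.3928, 0.1826]
eef_rot: [[0.178, 0.984, -0.001], [0.984, -0.178, 0.001], [0.001, -0.001, -1.0]]
ft_force: [-0.6, -0.8, -2.5]
width: 0.0576
gripper_force: 108.0
```

```bash
python3 - <<'E'
from h import *
s=r.sense();print(s['position'],np.degrees(np.arctan2(s['eef_rot'][1,1],s['eef_rot'][0,1])),s['width'],s['gripper_force'],s['ft_force'])
a=cam('scene');b=cam('top')
p=s['position']
o=np.zeros((600,800,3),np.uint8)
for i,c in enumerate((a,b)):
    q=c['K']@(c['R']@p+c['t']);u,v=(q[:2]/q[2]).astype(int);print(u,v)
    u0,v0=np.clip(u-65,0,380),np.clip(v-65,0,250)
    o[:400 ,i*400:i*400+400]=cv2.resize(c['frame'][v0:v0+130,u0:u0+130],(400,400),interpolation=2)
    w=pts(c);m=np.zeros(w.shape[:2],bool);m[v0:v0+130,u0:u0+130]=1
    f=c['frame']
    m&=(w[...,2]>p[2]-.012)&(w[...,2]<p[2]+.03)&(f.max(2)<110)&(np.hypot(w[...,0]-p[0],w[...,1]-p[1])<.09)
    P=w[m];l=(P-p)[:,:2]; ax=np.array([.178,.984]); y=l@ax; x=l@np.array([.984,-.178])
    print(len(P),'y',np.percentile(y,[0.5,1,99,99.5]),'x',np.percentile(x,[1,99]))
    for nm,k in (('lo',y<-.035),('hi',y>.035)):
        print(nm,k.sum(),np.percentile(P[k,2]-p[2],[5,50,95]) if k.any() else '')
cv2.imwrite('pics/c2.png',o)
E
```

```text
[ 0.50308236 -0.39276418  0.18256354] -10.258975663777806 0.057593228136253075 107.96343326568604 [-0.58915734 -0.81264588 -2.45550684]
154 204
1657 y [-0.0646572  -0.06390218  0.06117354  0.06173285] x [-0.02899647  0.04223574]
lo 567 [-0.00238036  0.01962384  0.0222445 ]
hi 365 [0.00124583 0.02006523 0.02256395]
340 215
378 y [-0.06013244 -0.05957977  0.06052207  0.06149326] x [-0.03021091  0.02707087]
lo 72 [0.00044939 0.01920515 0.02349641]
hi 117 [0.00834172 0.01993048 0.02393963]
```

View pics/c2.png

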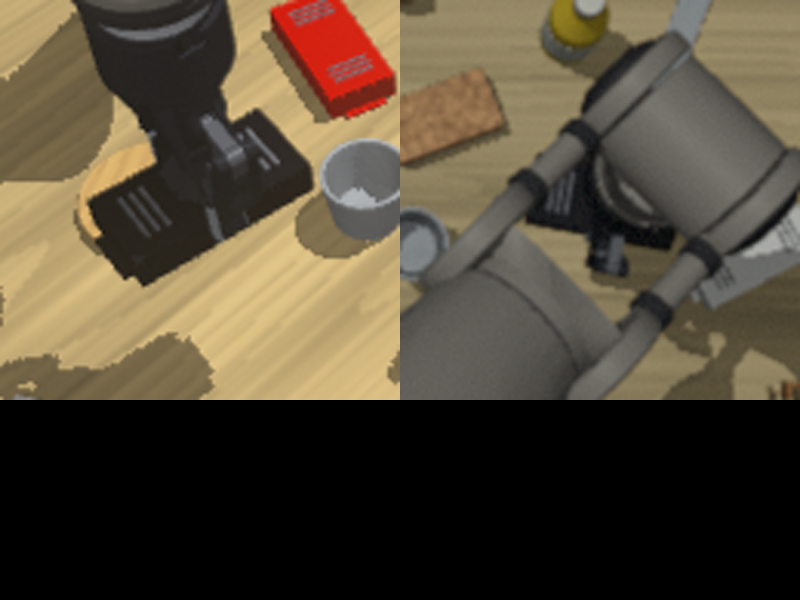

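The cover is held level, with its top 21.5 mm above the TCP and its centre about 1 mm towards +y. Next I'll carry it over the box.

Call:
{"fn": "apply_moves", "kwargs": {
  "targets": [
    [8.7,45,0,2],
    [8.7,45,0,2],
    [8.7,45,0,2],
    [8.7,45,0,2],
    [8.7,45,0,2],
    [8.7,45,0,2],
    [8.7,45,0,2],
    [8.7,45,0,2]
  ]
}}

```text
clock: 12.3
position: [0.5725, -0.0316, 0.1815]
eef_rot: [[-0.101, 0.995, -0.003], [0.995, 0.101, 0.001], [0.001, -0.003, -1.0]]
ft_force: [1.5, -0.6, -1.2]
width: 0.058
gripper_force: 107.8
```

Call:
{"fn": "apply_moves", "kwargs": {
  "targets": [
    [8.7,45,0,2],
    [9,46,0,2],
    [0,0,-30,0],
    [0,0,-30,0],
    [0,0,-15,0],
    [0,0,0,0],
    [0,0,0,0]
  ]
}}

```text
clock: 13.18
position: [0.5915, 0.0575, 0.1091]
eef_rot: [[-0.169, 0.986, 0.001], [0.986, 0.169, -0.0], [-0.0, 0.001, -1.0]]
ft_force: [0.1, -0.3, -2.2]
width: 0.0579
gripper_force: 107.9
```

```bash
cat > m.py <<'E'
from h import *
import sys
s=r.sense();p=s['position'];R=s['eef_rot'];print(p,np.degrees(np.arctan2(R[1,1],R[0,1])),s['width'],s['ft_force'])
a=cam('scene');b=cam('top');o=np.zeros((600,800,3),np.uint8)
th=np.radians(9.8);X=np.array([np.cos(th),np.sin(th)]);Y=np.array([-X[1],X[0]]);c0=np.array([.5902,.0592])
for i,c in enumerate((a,b)):
    w=pts(c);q=c['K']@(c['R']@p+c['t']);u,v=(q[:2]/q[2]).astype(int);u0,v0=max(u-65,0),max(v-65,0)
    o[:400,i*400:i*400+400]=cv2.resize(c['frame'][v0:v0+130,u0:u0+130],(400,400),interpolation=2)
    f=c['frame'].astype(int);l=w[...,:2]-c0;x=l@X;y=l@Y
    m=(abs(x)<.05)&(abs(y)<.085)
    for nm,k in (('cov',m&(abs(w[...,2]-p[2]-.0215)<.006)&(f.max(2)<110)),('skirt',m&(w[...,2]>p[2]-.006)&(w[...,2]<p[2]+.018)&(f.max(2)<110)),('clip-',m&(y<-.05)&(w[...,2]>.06)&(w[...,2]<.075)&(f.max(2)>60))):
        if k.sum()>3: print('st'[i],nm,k.sum(),'x',np.percentile(x[k],[1,50,99]).round(4),'y',np.percentile(y[k],[1,50,99]).round(4),'rect',cv2.minAreaRect((w[k][:,:2]*1000).astype(np.float32)))
cv2.imwrite(sys.argv[1],o)
E
python3 m.py pics/c3.png
```

```text
[0.59153246 0.05751056 0.10913595] 9.721172203226129 0.05789661041563009 [ 0.09521761 -0.27239671 -2.22920666]
s cov 786 x [-0.0357 -0.0002  0.0428] y [-0.0624 -0.0147  0.0486] rect ((595.05908203125, 53.216514587402344), (84.6243667602539, 120.48561096191406), 22.316184997558594)
s skirt 280 x [-0.0365  0.0101  0.042 ] y [-0.0675 -0.0603  0.0184] rect ((596.3438720703125, 47.93296432495117), (85.20264434814453, 120.57437133789062), 22.71337127685547)
s clip- 114 x [-0.0238  0.0004  0.0243] y [-0.072  -0.055  -0.0515] rect ((600.9032592773438, -1.69940185546875), (48.85885238647461, 20.67304801940918), 8.208192825317383)
t cov 415 x [-0.0274 -0.0019  0.032 ] y [-0.0629 -0.0369  0.0571] rect ((585.4681396484375, 53.1068115234375), (65.50336456298828, 128.6361846923828), 22.715423583984375)
t skirt 94 x [-0.0282 -0.0076  0.0286] y [-0.0694 -0.0628  0.0646] rect ((583.2655639648438, 53.80345916748047), (58.948368072509766, 137.4810791015625), 19.347421646118164)
t clip- 14 x [-0.0078  0.002   0.0124] y [-0.0717 -0.0688 -0.0659] rect ((604.0562133789062, -8.351706504821777), (20.42757797241211, 3.9618098735809326), 0.3167688548564911)
```

View pics/c3.png

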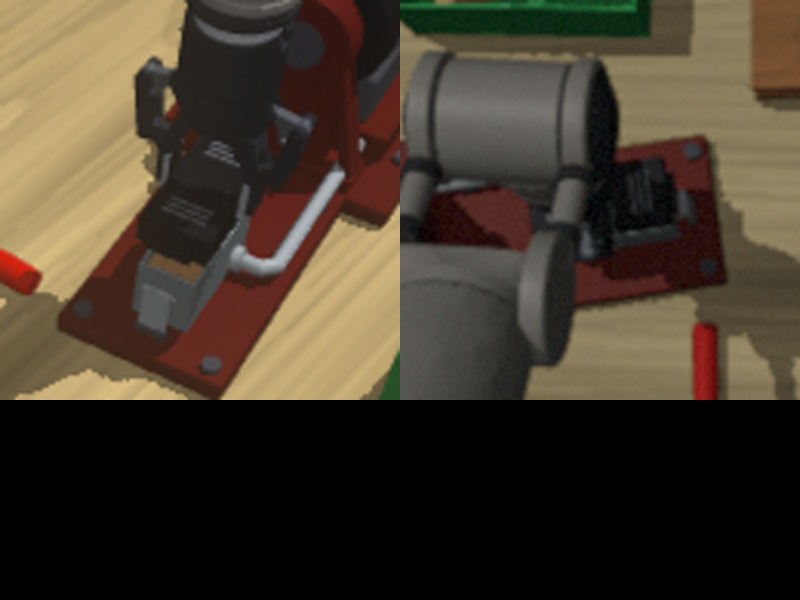

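The cover hovers square over the box, about 1 mm off (clip at crop (155,295), skirt edge at (180,245)). I'll correct that and lower it.

Call:
{"fn": "apply_moves", "kwargs": {
  "targets": [
    [-1.2,1,-15,0],
    [0,0,-10,0],
    [0,0,-4,0],
    [0,0,-4,0],
    [0,0,-3,0],
    [0,0,0,0]
  ],
  "newtons": 120
}}

```text
clock: 14.02
position: [0.5897, 0.0588, 0.0722]
eef_rot: [[-0.169, 0.986, -0.0], [0.986, 0.169, 0.0], [0.0, -0.0, -1.0]]
ft_force: [-0.1, -0.7, -1.4]
width: 0.0576
gripper_force: 132.8
```

Call:
{"fn": "apply_moves", "kwargs": {
  "targets": [
    [0,0,-3,0],
    [0,0,-3,0],
    [0,0,-2,0],
    [0,0,0,0]
  ]
}}

```text
clock: 14.52
position: [0.5908, 0.0588, 0.0657]
eef_rot: [[-0.169, 0.986, 0.003], [0.986, 0.169, -0.0], [-0.001, 0.003, -1.0]]
ft_force: [-0.9, 0.2, 6.1]
width: 0.0575
gripper_force: 134.2
```

Call:
{"fn": "apply_moves", "kwargs": {
  "targets": [
    [0,0,-1.5,0],
    [0,0,-1.5,0],
    [0,0,-1,0],
    [0,0,0,0]
  ]
}}

```text
clock: 15.02
position: [0.5909, 0.0587, 0.0635]
eef_rot: [[-0.169, 0.986, 0.004], [0.986, 0.169, -0.0], [-0.001, 0.004, -1.0]]
ft_force: [-4.9, 0.1, 17.9]
width: 0.0571
gripper_force: 135.7
```

Call:
{"fn": "apply_moves", "kwargs": {
  "targets": [
    [0,0,-1.5,0],
    [0,0,-1.5,0],
    [0,0,0,0]
  ]
}}

```text
clock: 15.4
position: [0.5894, 0.0587, 0.0569]
eef_rot: [[-0.169, 0.986, -0.001], [0.986, 0.169, -0.0], [0.0, -0.001, -1.0]]
ft_force: [0.2, 0.3, -1.6]
width: 0.0573
gripper_force: 133.2
```

Call:
{"fn": "apply_moves", "kwargs": {
  "targets": [
    [0,0,-1,0],
    [0,0,-1,0],
    [0,0,0,0]
  ]
}}

```text
clock: 15.78
position: [0.5896, 0.0587, 0.0568]
eef_rot: [[-0.169, 0.986, 0.0], [0.986, 0.169, -0.0], [-0.0, 0.0, -1.0]]
ft_force: [-5.9, 0.4, 11.7]
width: 0.0575
gripper_force: 134.8
```

It snapped and dropped to z = 56.8 mm, the home height I predicted. I'll press harder and check that both ends are down.

Call:
{"fn": "apply_moves", "kwargs": {
  "targets": [
    [0,0,-1,0],
    [0,0,-1,0],
    [0,0,0,0],
    [0,0,0,0]
  ]
}}

```text
clock: 16.27
position: [0.5896, 0.0587, 0.0567]
eef_rot: [[-0.169, 0.986, 0.001], [0.986, 0.169, -0.0], [-0.0, 0.001, -1.0]]
ft_force: [-10.0, 0.7, 24.7]
width: 0.0578
gripper_force: 136.4
```

```bash
python3 - <<'E'
from h import *
print(r.sense()['ft_force'],r.sense()['position'])
th=np.radians(9.8);X=np.array([np.cos(th),np.sin(th)]);Y=np.array([-X[1],X[0]]);c0=np.array([.5902,.0592])
o=np.zeros((600,800,3),np.uint8)
for i,n in enumerate(('scene','top')):
    c=cam(n);w=pts(c);l=w[...,:2]-c0;x=l@X;y=l@Y;f=c['frame']
    for k in (-1,1):
        m=(abs(x)<.024)&(y*k>.038)&(y*k<.058)&(w[...,2]>.068)&(w[...,2]<.09)&(f.max(2)<110)
        if m.sum()>3: print(n,k,m.sum(),np.median(w[m][:,2]))
    q=c['K']@(c['R']@np.array([.59,.059,.08])+c['t']);u,v=(q[:2]/q[2]).astype(int)
    o[:400,i*400:i*400+400]=cv2.resize(f[v-45:v+45,u-45:u+45],(400,400),interpolation=2)
cv2.imwrite('pics/c4.png',o)
E
```

```text
[-9.98184947  0.72640457 24.7230224 ] [0.58959834 0.05867526 0.05666075]
scene -1 126 0.0774178192569578
scene 1 21 0.07664108463133018
top -1 114 0.0786343935320216
top 1 15 0.07810919861509562
```

View pics/c4.png

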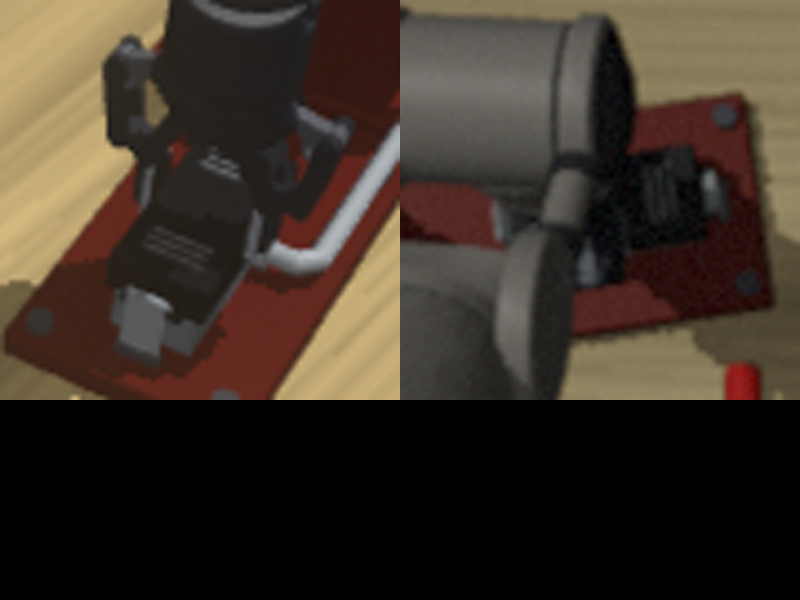

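Both ends' tops are at about 78 mm, which is fully home, and the near clip stands over the lip at crop (140,310). The hand is pressing with 25 N, so I'm handing in.

```bash
python3 -c "
from bench import r
print(r.finish_job())"
```

```text
the job is handed in; nothing more can be done
None
```

The job is handed in: short flap folded, long flap on top of it, black cover snapped fully home with both ends level at the right height, and the hand still pressing on it with about 25 N, at about 16 s of the 67 s allowed; I saw only the near clip over its lip, the motor-side one was partly hidden.

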